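# Stamp a carton in the bench marking press

### The arm

A 6-joint arm with a two-finger parallel gripper is mounted at the origin on a cart in front of the work surface, level with it; the furniture and walls round the work are solid. World frame = base frame: x ahead of the robot, y to its left, z up, the work surface at z = 0. Lengths are in mm, angles in degrees, forces in N, time in s.
With the tool pointing down it reaches from about 300 to 850 mm from the base axis. Payload 5.4 kg.
Tool frame: the origin (TCP) lies at the very end of the fingers, on their centre line; the grasp point (between the pads) lies 19 mm behind it; z points along the fingers, y is the line along which they close (so a half turn about z gives the same grasp; the last joint's range is limited). The gripper opens to 85 mm and grips with 20 to 120 N. Pads are 22 mm wide; open, the fingers measure 114 mm over their backs; the gripper's body (76 mm by 85 mm) begins 54 mm behind the grasp point. The pads swing forward as they close: fully open they stand 13 mm farther back than shut.
Start: joints at [-86.752, 9.076, 91.501, -0, 79.423, -12.038], TCP at [151.573, -554.645, 204.799] pointing down, gripper open.
Joint ranges: [-166.64, 166.64], [-54.1, 131.32], [10.49, 154.53], [-73.88, 253.88], [9.74, 151.15], [-171.62, 171.62]. Speed limits (degrees/s): [147.25, 147.25, 180, 180, 180, 180].

### API

Orientations are given as a 3x3 rotation matrix whose columns are the frame's x, y, z axes.
In Python, from station import env gives the robot as it stands.
- The arm moves only by the shell command python3 -m handwheel 'ROWS' [FORCE]. ROWS is JSON, a list that holds one entry, the list of rows, each a list of 7 numbers: the shift along the tool's x, y, z in cm, then the turn, a rotation vector about the tool's x, y, z in rad, then the closure, from -1 (fully open) to 1 (shut). A call has 1 to 10 rows; each row shifts and turns the commanded pose from where the row before left it, along the tool's axes as they then stand; what a row does not reach is not made up. A row lasts 1/12 s, in which the tool goes at most 41.7 mm and 7.16 degrees, less where a joint would pass 70% of its speed; a pose out of reach is approached as far as the arm can. A call is refused whole if a number of a shift passes 4.17 or a number of a turn 0.125, either way. A call with a gripper value outside its range is refused whole. The fingers move at their own pace and stop on an object; FORCE is the grip in N (left out, the last holds). Time passes only in rows, so rows that do not move let the fingers close. It gives the time, the measured TCP pose, the force, the opening and the grip force at its end, in the units of the state.
- env.observe(): the state, without advancing time (a new reading comes with each control period).
- env.capture(name): name is "scene" or "top" or "wrist"; returns a dict with "image" (384x512x3 uint8, red, green, blue), "fx", "fy", "cx", "cy" (pixels), "extrinsics" (4x4, takes a point from camera to world coordinates). Camera axes: x right, y down, z forward; pixel columns grow to the right and rows downward; lengths in mm; the calibration is good to about 2 mm. The wrist camera is an equidistant fisheye: a pixel r from the principal point sees the ray r / f radians off the axis. A picture is of the moment at which its call begins. There is no depth.
- env.job_done(): hands the job in; it is judged then, once.
Trained networks look in the newest picture that a camera, given by its name, has taken for a name from the list of things; names that differ only in an ending like _2 or _b are one class to them, and where a whole thing is asked for, a point or a joint stands for the part that bears it (a point fixed in the world has none). Each returns a list of dicts, best first, with "confidence" (0 to 1); they miss things now and then, are a little off and sometimes report something else, mostly with a low value. They report only what shows in the picture. A call takes as long as a camera call.
- env.cut_out(query, camera): "pixels" (384x512 bool, what is visible of it) and "box" ([left, top, width, height] in pixels, round what is visible of it).
- env.tip_of(query, camera): "at" ([row, column] in pixels: a listed point, or the origin of a listed thing).
The state is a dict: "clock": time; "joint_pos": joint angles; "qvel": joint speeds; "joint_efforts": joint torques, N m; "tool_pos": TCP position; "tool_rot": TCP orientation; "contact_force": force on the tool from outside, world axes, zero at the start; "ft_torque": the same for the moment, N m; "finger_gap": finger opening in mm; "finger_force": force on a finger pad.
Only numpy, scipy, OpenCV 4.12 (cv2) and the standard library are available. Lean on these libraries where they do the work, as an engineer would, in place of code of your own. Each camera call takes 0.05 s, during which the arm holds its last target. There are 200 camera calls.

### The job

Push the filter carton fully home against the back stop of the marking press, then lower the press's hinged cover gently onto its rest posts without letting it slam. Then press the black plunger on the cover all the way down to its stop, hold it there briefly and let it spring back up; leave the other things on the bench where they are.

Things in the scene. Friction and masses are not known exactly. Their poses are not given: they have to be found in the camera images.
- press: white marking press, fixed to the worktop; base plate 200 (x) x 160 (y) x 12 mm. Origin at the centre of its underside, z up; its x runs from the open front (the carton's mouth) to the hinge at the back. Two 18 mm high guide rails 109 mm apart lead the carton along x, flared at the front; the back stop's front face is at x = +43 mm, up to 42 mm above the worktop. Two rest posts stand at x = -40, y = +-72 mm, up to 78 mm above the worktop
- carton_center (a point): centre of the loose printed filter carton, 66 (x) x 100 (y) x 50 mm, about 0.12 kg, standing on the base plate between the rails, its 100 mm side across the press. It starts some centimetres short of the back stop; fully home its centre is at x = +10 mm of the press (front face at x = -23 mm) and its top 62 mm above the worktop
- cover (a joint): angle of the hinged grey cover, rad: 0 = level, lying on the rest posts; about 1.5 = standing upright, where it starts. A stiff friction hinge (0.38 N m, lightly damped) keeps it wherever it is left. Its plate is 8 mm thick and 134 mm wide and spans from the hinge to 150 mm from it. It slams if it turns faster than 0.6 rad/s (about 90 mm/s at its free edge) in the last 0.25 rad
- cover_hinge (a point): middle of the cover's hinge axis, which runs along the press's y at x = +85 mm, 82 mm above the worktop; the plate's mid-plane passes through it
- cover_edge (a point): middle of the cover's free edge, half-way through its 8 mm thickness, 150 mm from the hinge axis; when the cover is down it is at x = -65 mm of the press, 82 mm above the worktop
- plunger (a joint): how far the plunger is pressed into the cover, m: 0 = up, 0.014 = down on its stop. A spring returns it; it takes 3 N to start and 9 N to hold fully down
- plunger_top (a point): centre of the top of the plunger's round black knob, 40 mm across and 16 mm high; it stands on the outer face of the cover, 75 mm from the hinge axis, on the cover's middle line, its top 50 mm from the plate's mid-plane (132 mm above the worktop when the cover is down). It is pressed square to the cover
- timer: white digital bench timer, 62 x 66 x 21 mm, loose bystander to the left of the press; origin at the centre of its underside

How it is judged (in metres and radians):
On the way, in this order (a step that is already met when the one before it is completed fails the run):
1. the carton is home against the back stop (x of carton_center in the frame of press above 0.007 m), for 0.2 s.
2. the cover is down on its rest posts (value of joint cover below 0.03 rad), for 0.2 s.
3. the plunger is pressed down to its stop (value of joint plunger above 0.0125 m), for 0.2 s.
At the end, for the whole second after the job is handed in: the carton stands flat in the press with its centre no more than 4 mm short of home, the cover is down (below 0.03 rad) and the plunger is back up (within 2 mm) (x of carton_center in the frame of press above 0.006 m and z of carton_center in the frame of press below 0.041 m and value of joint cover below 0.03 rad and value of joint plunger below 0.002 m); the robot touches nothing.
It fails at once if the cover slams: faster than 0.6 rad/s in its last 0.25 rad (value of joint cover below 0.25 rad and velocity of joint cover below -0.6 rad/s).
It fails at once if the timer is moved by more than 20 mm (distance of timer from where it was at the start of the episode above 0.02 m).
It also fails if it takes over 58 s, if anything falls off the work surface, if the arm or the gripper's body presses on something with over 40 N, if the wrist force passes 120 N, or if a joint passes its speed limit or range.

## Working session

There is one attempt and no reset: what is moved stays moved. The work goes in short steps, Python scripts to look and compute and a shell command to move; the robot and the scene stay as the last step left them, time stands still between calls to the robot, and variables do not carry over. Pictures are saved under pics/ and viewed, at most 10 in all, crops included, and the job is handed in when it is done.

```bash
ls; mkdir -p pics; cat > h.py <<'E'
import numpy as np, cv2
from station import env
def ray(c,rc):
    E=np.array(c["extrinsics"]);u=(rc[1]-c["cx"])/c["fx"];v=(rc[0]-c["cy"])/c["fy"]
    d=E[:3,:3]@np.array([u,v,1.]);return E[:3,3],d/np.linalg.norm(d)
def atz(c,rc,z):
    o,d=ray(c,rc);return o+d*(z-o[2])/d[2]
def proj(c,p):
    E=np.array(c["extrinsics"]);q=E[:3,:3].T@(np.array(p)-E[:3,3]);return [c["cy"]+c["fy"]*q[1]/q[2],c["cx"]+c["fx"]*q[0]/q[2]]
E
python3 - <<'E'
from h import *
np.set_printoptions(precision=1,suppress=True)
C={}
for n in("scene","top"):
    c=C[n]=env.capture(n);cv2.imwrite(f"pics/{n}0.png",c["image"][:,:,::-1])
    print(n,c["fx"],np.array(c["extrinsics"])[:3])
    for q in("press","carton_center","cover_hinge","cover_edge","plunger_top","timer"):
        for r in env.tip_of(q,n)[:2]: print(q,r["at"],round(r["confidence"],2))
o=env.observe();print(o["tool_rot"],o["tool_pos"],o["clock"],o["contact_force"])
E
```

```text
pics
scene 480.69172956900627 [[   0.9   -0.2    0.4  250.4]
 [  -0.4   -0.5    0.8 -717.8]
 [   0.    -0.8   -0.5  557.4]]
press [273.2, 269.1] 0.68
carton_center [263.4, 245.4] 0.57
cover_hinge [224.9, 315.1] 0.8
cover_edge [152.5, 296.4] 0.66
plunger_top [176.4, 335.7] 0.57
timer [209.0, 187.0] 0.86
top 434.8367256122561 [[  0.   -1.    0.2 416.9]
 [ -1.   -0.   -0.  -61.2]
 [  0.   -0.2  -1.  938.8]]
press [221.0, 294.0] 0.82
carton_center [237.2, 297.7] 0.58
cover_hinge [176.1, 297.5] 0.67
cover_edge [176.3, 307.7] 0.88
cover_edge [176.4, 295.7] 0.55
plunger_top [148.4, 297.5] 0.72
timer [250.1, 174.3] 0.7
[[ 1.   0.3 -0. ]
 [ 0.3 -1.  -0. ]
 [-0.   0.  -1. ]] [ 151.5 -554.7  204.8] 0.7 [ 1.1 -0.2 -0.6]
```

```bash
python3 - <<'E'
import cv2,numpy as np
a=cv2.imread("pics/scene0.png");b=cv2.imread("pics/top0.png")
a=cv2.resize(a[110:340,120:420],None,fx=1.33,fy=1.33*1.3);a=cv2.resize(cv2.imread("pics/scene0.png")[110:340,130:400],(540,460));b=cv2.resize(b[100:330,160:420],(520,460))
cv2.imwrite("pics/m0.png",cv2.resize(np.hstack([a,b]),(800,347)))
E
```

```text
(no output)
```

View pics/m0.png

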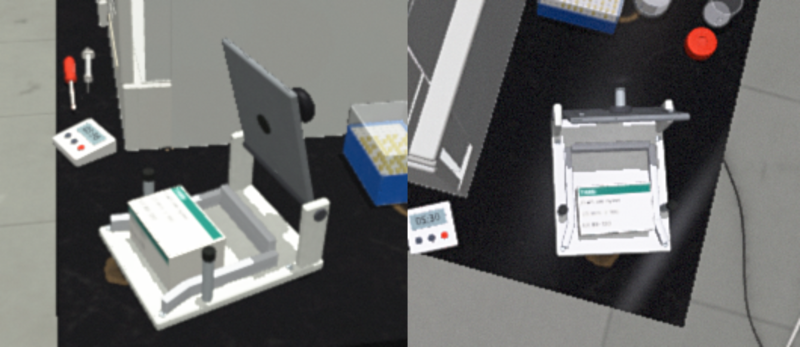

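```bash
python3 - <<'E'
from h import *
from scipy.optimize import least_squares
np.set_printoptions(precision=1,suppress=True)
cs={n:env.capture(n) for n in("scene","top")}
obs={n:{q:(env.tip_of(q,n) or [{"at":None}])[0]["at"] for q in("press","cover_hinge","cover_edge","plunger_top","carton_center","timer")} for n in cs}
def W(p,l):
    c,s=np.cos(p[2]),np.sin(p[2]);return np.array([p[0]+c*l[0]-s*l[1],p[1]+s*l[0]+c*l[1],l[2]])
def loc(p):
    t=p[3];r=np.array([-np.cos(t),0,np.sin(t)]);n=np.array([np.sin(t),0,np.cos(t)]);h=np.array([85,0,82.])
    return {"press":[0,0,0],"cover_hinge":h,"cover_edge":h+150*r,"plunger_top":h+75*r+50*n,"carton_center":[p[4],p[5],37]}
def f(p):
    L=loc(p);return np.ravel([np.array(proj(cs[n],W(p,L[q])))-obs[n][q] for n in cs for q in L])
s=least_squares(f,[480,-120,0,1.5,-30,0],loss="soft_l1",f_scale=2,x_scale=[10,10,.1,.1,10,10])
print(s.x,np.degrees(s.x[2:4]));print(s.fun.reshape(2,5,2))
for n in cs:print("timer",atz(cs[n],obs[n]["timer"],0))
p=s.x
# overlay
im=[]
for n in cs:
    I=cs[n]["image"][:,:,::-1].copy()
    def poly(P,col):
        cv2.polylines(I,[np.int32([np.array(proj(cs[n],W(p,l)))[::-1]*16 for l in P])],True,col,1,cv2.LINE_AA,4)
    poly([[100,80,12],[100,-80,12],[-100,-80,12],[-100,80,12]],(0,0,255))
    x,y=p[4],p[5];poly([[x+33,y+50,62],[x+33,y-50,62],[x-33,y-50,62],[x-33,y+50,62]],(0,255,0))
    t=p[3];e=lambda y,r:[85-r*np.cos(t),y,82+r*np.sin(t)]
    poly([e(67,0),e(-67,0),e(-67,150),e(67,150)],(255,0,0))
    im.append(cv2.resize(I[100:330,140:420],(560,460)))
cv2.imwrite("pics/fit.png",cv2.resize(np.hstack(im),(800,329)))
E
```

```text
Traceback (most recent call last):
TypeError: unsupported operand type(s) for -: 'float' and 'NoneType'
```

The picture shows the press with its mouth towards the robot, the cover upright, the carton short of the stop, and the timer to the left. One detection was missing, so I'll make the fit skip missing points.

```bash
cat > fit.py <<'E'
from h import *
from scipy.optimize import least_squares
np.set_printoptions(precision=1,suppress=True)
cs={n:env.capture(n) for n in("scene","top")}
obs={n:{q:(env.tip_of(q,n) or [{"at":None}])[0]["at"] for q in("press","cover_hinge","cover_edge","plunger_top","carton_center","timer")} for n in cs}
def W(p,l):
    c,s=np.cos(p[2]),np.sin(p[2]);return np.array([p[0]+c*l[0]-s*l[1],p[1]+s*l[0]+c*l[1],l[2]])
def loc(p):
    t=p[3];r=np.array([-np.cos(t),0,np.sin(t)]);n=np.array([np.sin(t),0,np.cos(t)]);h=np.array([85,0,82.])
    return {"press":[0,0,0],"cover_hinge":h,"cover_edge":h+150*r,"plunger_top":h+75*r+50*n,"carton_center":[p[4],p[5],37]}
def f(p):
    L=loc(p);return np.ravel([np.array(proj(cs[n],W(p,L[q])))-obs[n][q] if obs[n][q] is not None else [0,0] for n in cs for q in L])
s=least_squares(f,[480,-120,0,1.5,-30,0],loss="soft_l1",f_scale=2,x_scale=[10,10,.1,.1,10,10])
print(s.x,np.degrees(s.x[2:4]));print(f(s.x).reshape(2,5,2))
for n in cs:
    if obs[n]["timer"] is not None: print("timer",atz(cs[n],obs[n]["timer"],0))
p=s.x
im=[]
for n in cs:
    I=cs[n]["image"][:,:,::-1].copy()
    I=cv2.resize(I[100:330,140:420],None,fx=2,fy=2)
    def poly(P,col):
        cv2.polylines(I,[np.int32([((np.array(proj(cs[n],W(p,l)))[::-1]-[140,100])*2+.5)*16 for l in P])],True,col,1,cv2.LINE_AA,4)
    poly([[100,80,12],[100,-80,12],[-100,-80,12],[-100,80,12]],(0,0,255))
    x,y=p[4],p[5];poly([[x+33,y+50,62],[x+33,y-50,62],[x-33,y-50,62],[x-33,y+50,62]],(0,255,0))
    t=p[3];e=lambda y,r:[85-r*np.cos(t),y,82+r*np.sin(t)]
    poly([e(67,0),e(-67,0),e(-67,150),e(67,150)],(255,0,0))
    im.append(I[:,80:480])
cv2.imwrite("pics/fit.png",np.hstack(im))
E
python3 fit.py
```

```text
[ 525.9 -160.4   -0.     1.3  -38.9   -8.3] [-1.7 74.5]
[[[ 0.   0. ]
  [-0.9 -1.3]
  [-0.6  0.2]
  [-1.1  1.9]
  [-0.7  0.6]]

 [[-1.6 -1.1]
  [ 0.7 -0.1]
  [ 1.1  5.5]
  [ 0.5 -0.2]
  [ 0.9  0.3]]]
timer [453.3  74.1   0. ]
timer [460.1  88.6   0. ]
```

View pics/fit.png

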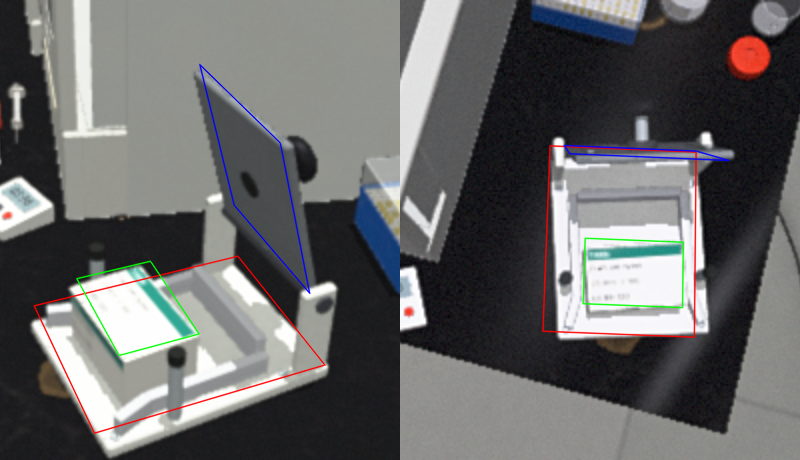

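The overlay shows the fitted yaw is off: the real front plate edge in the top panel runs (558,338)–(707,333), the fit has (543,331)–(695,337). I'll zoom in and read corners directly.

```bash
python3 - <<'E'
from h import *
for n,(r0,r1,c0,c1),k in(("top",(160,275,245,365),5),("scene",(125,335,155,350),0)):
    I=cv2.imread(f"pics/{n}0.png")[r0:r1,c0:c1]
    k=k or 2.85
    I=cv2.resize(I,None,fx=k,fy=k,interpolation=cv2.INTER_CUBIC)
    for r in range(r0-r0%20+20,r1,20): cv2.line(I,(0,int((r-r0)*k)),(8,int((r-r0)*k)),(0,0,255),1);cv2.putText(I,str(r),(10,int((r-r0)*k)+4),0,.35,(0,0,255),1)
    for c in range(c0-c0%20+20,c1,20): cv2.line(I,(int((c-c0)*k),0),(int((c-c0)*k),8),(0,0,255),1);cv2.putText(I,str(c),(int((c-c0)*k)-8,18),0,.35,(0,0,255),1)
    cv2.imwrite(f"pics/z_{n}.png",I);print(I.shape)
E
```

```text
(575, 600, 3)
(598, 556, 3)
```

View pics/z_top.png

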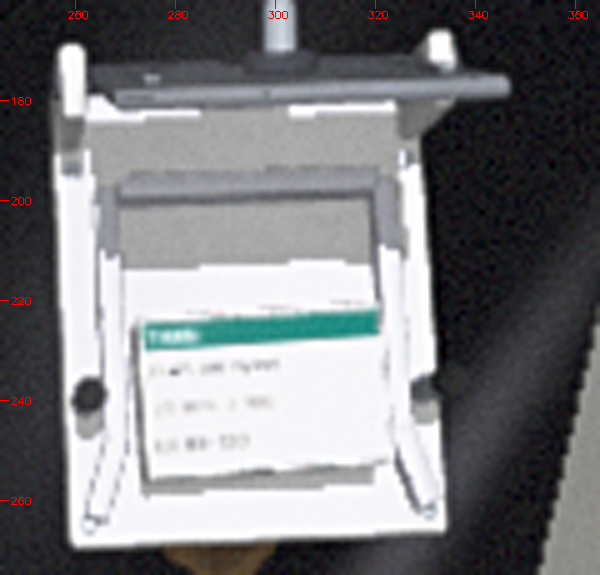

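View pics/z_scene.png

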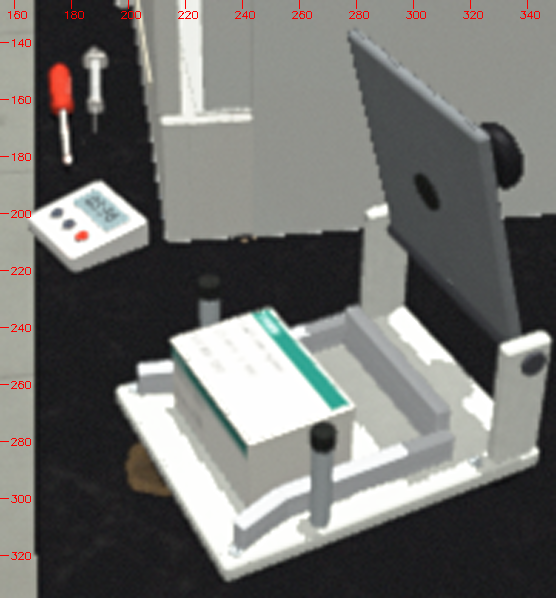

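Readings: plate corners (crop top) (72,548),(446,532); post caps (90,392),(430,385); carton top corners (143,323),(380,308),(388,463),(148,480); similarly in the scene crop: plate (118,390),(228,568),(538,455), carton top (172,340),(248,445),(353,405),(270,308), cover edge (350,33)–(483,140).

```bash
cat > fit2.py <<'E'
from h import *
from scipy.optimize import least_squares
np.set_printoptions(precision=1,suppress=True)
cs={n:env.capture(n) for n in("scene","top")}
T=lambda x,y:(160+y/5,245+x/5); S=lambda x,y:(125+y/2.85,155+x/2.85)
def W(p,l):
    c,s=np.cos(p[2]),np.sin(p[2]);return np.array([p[0]+c*l[0]-s*l[1],p[1]+s*l[0]+c*l[1],l[2]])
def cv(p,r,y,n):
    t=p[3];return [85-r*np.cos(t)+n*np.sin(t),y,82+r*np.sin(t)+n*np.cos(t)]
def ca(p,x,y):
    c,s=np.cos(p[6]),np.sin(p[6]);return [p[4]+c*x-s*y,p[5]+s*x+c*y,62]
def pts(p): return [("top",[-100,80,6],T(72,548)),("top",[-100,-80,6],T(446,532)),("top",[-40,72,78],T(90,390)),("top",[-40,-72,78],T(430,385)),
 ("top",ca(p,33,50),T(143,323)),("top",ca(p,33,-50),T(380,308)),("top",ca(p,-33,-50),T(388,463)),("top",ca(p,-33,50),T(146,480)),
 ("top",cv(p,150,-67,0),T(508,86)),("top",cv(p,150,67,0),T(115,95)),
 ("scene",[-100,80,12],S(118,390)),("scene",[-100,-80,12],S(228,568)),("scene",[100,-80,12],S(538,455)),("scene",[-40,72,78],S(208,276)),("scene",[-40,-72,78],S(321,425)),
 ("scene",ca(p,-33,50),S(172,340)),("scene",ca(p,-33,-50),S(248,445)),("scene",ca(p,33,-50),S(353,405)),("scene",ca(p,33,50),S(270,308)),
 ("scene",cv(p,150,67,-4),S(350,33)),("scene",cv(p,150,-67,-4),S(483,140))]
f=lambda p:np.ravel([np.array(proj(cs[n],W(p,l)))-o for n,l,o in pts(p)])
s=least_squares(f,[520,-165,0.03,1.5,-38,-3,0],loss="soft_l1",f_scale=2,x_scale=[10,10,.1,.1,10,10,.1])
p=s.x;print(p[:3],p[4:6],"deg yaw,cover,cartonyaw",np.degrees(p[[2,3,6]]));print(f(p).reshape(-1,2))
for l in([-100,0,0],[-62,0,40],cv(p,150,0,0),cv(p,75,0,50),[10,0,132]):print(l,W(p,l))
E
python3 fit2.py
```

```text
[ 523.5 -170.8    0. ] [-41.6   0.3] deg yaw,cover,cartonyaw [ 2.4 75.7  1.5]
[[-0.4 -0.1]
 [ 0.2  0.2]
 [ 0.1  0.5]
 [-1.2  4.9]
 [-1.1 -0.7]
 [-0.9  0.8]
 [ 0.7  2.1]
 [ 0.3  0.9]
 [-0.7  1.5]
 [-0.2  0.6]
 [-2.2 -1.1]
 [-0.6 -1.8]
 [-2.   0.9]
 [ 0.5  0.4]
 [ 0.6  0.3]
 [-1.2 -1.3]
 [-0.6 -0.8]
 [-0.1  0.6]
 [-1.   0. ]
 [-2.  -1. ]
 [-0.8 -1.2]]
[-100, 0, 0] [ 423.6 -175.1    0. ]
[-62, 0, 40] [ 461.6 -173.5   40. ]
[np.float64(47.97504432474561), 0, np.float64(227.35870341071927)] [ 571.4 -168.8  227.4]
[np.float64(114.94042329927925), 0, np.float64(167.0210035971111)] [ 638.3 -165.9  167. ]
[10, 0, 132] [ 533.5 -170.4  132. ]
```

```bash
python3 -c "
from h import *
o=env.observe();r=np.array(o['tool_rot']);print(np.degrees(np.arctan2(r[1,0],r[0,0])),r[2],o['clock'])"
python3 -m handwheel '[[[0,0,0,0,0,0.1125,1],[0,0,0,0,0,0.1125,1],[2.36,-3.07,0,0,0,0,1],[2.36,-3.07,0,0,0,0,1],[2.36,-3.07,0,0,0,0,1],[2.36,-3.07,0,0,0,0,1],[2.36,-3.07,0,0,0,0,1],[2.36,-3.07,0,0,0,0,1],[2.36,-3.07,0,0,0,0,1],[2.36,-3.07,0,0,0,0,1]]]' 40
cat > st.py <<'E'
from h import *
np.set_printoptions(precision=1,suppress=True)
o=env.observe();r=np.array(o['tool_rot']);a=np.radians(2.4);d=np.array(o['tool_pos'])-[523.5,-170.8,0]
c,s=np.cos(a),np.sin(a)
print("t",round(o['clock'],2),"local",np.array([c*d[0]+s*d[1],-s*d[0]+c*d[1],d[2]]),"yaw",np.degrees(np.arctan2(r[1,0],r[0,0])),"zax",r[:,2],"F",np.array(o['contact_force']),"gap",o['finger_gap'])
E
python3 st.py
```

```text
15.285338510951702 [-2.79698938e-05 -3.20276589e-05 -9.99999999e-01] 2.2
clock: 3.03
tool_pos: [330.7, -299.8, 205.0]
tool_rot: [[0.999, 0.041, 0.0], [0.041, -0.999, -0.001], [0.0, 0.001, -1.0]]
contact_force: [0.5, -1.1, -0.0]
finger_gap: 0.2
finger_force: 0.0
t 3.03 local [-198.1 -120.8  205. ] yaw 2.367283120276254 zax [ 0. -0. -1.] F [ 0.5 -1.1 -0. ] gap 0.19215639482397348
```

```bash
python3 -m handwheel '[[[2.33,-3.02,0,0,0,0,1],[2.33,-3.02,0,0,0,0,1],[2.33,-3.02,0,0,0,0,1],[2.33,-3.02,0,0,0,0,1],[0,0,3.4,0,0,0,1],[0,0,3.4,0,0,0,1],[0,0,3.4,0,0,0,1],[0,0,3.4,0,0,0,1],[0,0,3.2,0,0,0,1],[0,0,0,0,0,0,1]]]'; python3 st.py
python3 - <<'E'
from h import *
for n in("scene","top"):
    c=env.capture(n);cv2.imwrite(f"pics/{n}1.png",c["image"][:,:,::-1])
a=cv2.resize(cv2.imread("pics/scene1.png")[110:340,160:360],(400,460));b=cv2.resize(cv2.imread("pics/top1.png")[100:330,200:400],(400,460))
cv2.imwrite("pics/m1.png",np.hstack([a,b]))
E
```

```text
clock: 3.87
tool_pos: [413.4, -173.1, 30.9]
tool_rot: [[0.999, 0.042, -0.01], [0.042, -0.999, 0.008], [-0.01, -0.008, -1.0]]
contact_force: [0.1, 0.8, -1.0]
finger_gap: -0.0
finger_force: 0.0
t 3.87 local [-110.1    2.3   30.9] yaw 2.3977436059217334 zax [-0.  0. -1.] F [ 0.1  0.8 -1. ] gap -0.02245503169930671
```

View pics/m1.png

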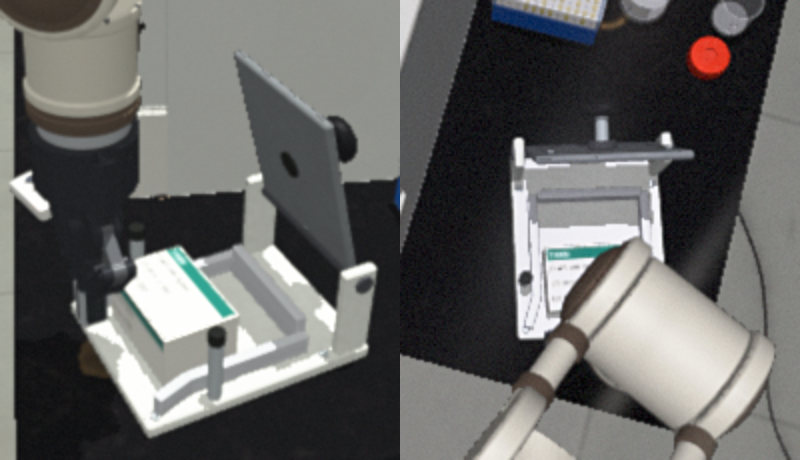

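Fingers stand shut in front of the carton's middle (finger tip about (95,310) in the left panel), clear of rails and cover. Push.

```bash
python3 -m handwheel '[[[1,0,0,0,0,0,1],[1,0.1,0,0,0,0,1],[1,0.1,0,0,0,0,1],[0.6,0,0,0,0,0,1],[0.6,0,0,0,0,0,1],[0.6,0,0,0,0,0,1],[0.6,0,0,0,0,0,1],[0.6,0,0,0,0,0,1],[0.4,0,0,0,0,0,1],[0,0,0,0,0,0,1]]]'; python3 st.py; python3 -m handwheel '[[[0.3,0,0,0,0,0,1],[0.3,0,0,0,0,0,1],[0,0,0,0,0,0,1]]]' ; python3 st.py
```

```text
clock: 4.8
tool_pos: [482.8, -176.1, 36.9]
tool_rot: [[0.999, 0.042, 0.0], [0.042, -0.999, -0.0], [0.0, 0.0, -1.0]]
contact_force: [-0.5, -0.6, -0.4]
finger_gap: -0.2
finger_force: 0.0
t 4.8 local [-40.9  -3.6  36.9] yaw 2.412954970573404 zax [ 0. -0. -1.] F [-0.5 -0.6 -0.4] gap -0.1565102712123614
clock: 5.05
tool_pos: [488.4, -175.9, 36.8]
tool_rot: [[0.999, 0.042, 0.0], [0.042, -0.999, -0.0], [0.0, 0.0, -1.0]]
contact_force: [0.6, 1.0, 0.5]
finger_gap: 0.1
finger_force: 0.0
t 5.05 local [-35.3  -3.6  36.8] yaw 2.396248472341968 zax [ 0. -0. -1.] F [0.6 1.  0.5] gap 0.1268399707537346
```

```bash
python3 -m handwheel '[[[0.3,0,0,0,0,0,1],[0.2,0,0,0,0,0,1],[0,0,0,0,0,0,1]]]' |grep force; python3 st.py; python3 -m handwheel '[[[0.2,0,0,0,0,0,1],[0.2,0,0,0,0,0,1],[0,0,0,0,0,0,1]]]'|grep force ; python3 st.py
```

```text
contact_force: [0.2, -0.3, -0.0]
finger_force: 0.0
t 5.3 local [-30.3  -3.7  36.9] yaw 2.393295129654517 zax [ 0. -0. -1.] F [ 0.2 -0.3 -0. ] gap -0.15296540341491432
contact_force: [0.3, 0.0, 0.5]
finger_force: 0.0
t 5.55 local [-26.3  -3.6  36.9] yaw 2.4010691529443124 zax [ 0. -0. -1.] F [0.3 0.  0.5] gap 0.10647891560810643
```

```bash
python3 - <<'E'
from h import *
for n in("scene","top"):
    c=env.capture(n);cv2.imwrite(f"pics/{n}2.png",c["image"][:,:,::-1])
a=cv2.resize(cv2.imread("pics/scene2.png")[170:340,180:360],(540,510));cv2.imwrite("pics/m2.png",a)
E
```

```text
(no output)
```

View pics/m2.png

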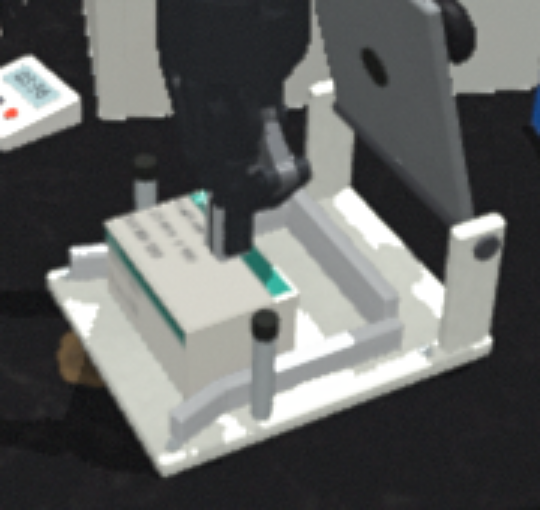

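The carton has not moved (near-left top corner still at pixel (215,244)), and the finger end appears at about (258,255), over the carton's top. That contradicts the reported tip height, so I'll check the projected TCP.

```bash
python3 - <<'E'
from h import *
np.set_printoptions(precision=1,suppress=True)
o=env.observe();print(o['tool_pos'],o['joint_pos'],o['contact_force'],o['clock'])
for n in("scene","top"):
    c=env.capture(n);print(n,"tcp now",np.array(proj(c,o['tool_pos'])),"tcp at m1",np.array(proj(c,[413.4,-173.1,30.9])))
    print([ (r["at"],round(r["confidence"],2)) for r in env.tip_of("carton_center",n)[:2]])
    m=env.cut_out("carton_center",n);print(m[0]["box"] if m else None)
c=env.capture("wrist");cv2.imwrite("pics/w2.png",c["image"][:,:,::-1])
cv2.imwrite("pics/w2v.png",np.hstack([cv2.resize(c["image"][:,:,::-1],(440,330)),cv2.resize(cv2.imread("pics/top2.png")[120:300,220:400],(330,330))]))
E
```

```text
[ 497.1 -175.5   36.8] [-32.6  13.5 106.9  -0.   59.5  55. ] [ 0.2 -0.3  0.3] 5.65
scene tcp now [265.5 255.1] tcp at m1 [281.4 205.8]
[([264.8, 248.6], 0.86)]
[217.5, 233.7, 66.4, 71.7]
top tcp now [232.  298.6] tcp at m1 [272.8 297.5]
[([238.0, 297.7], 0.87)]
[272.7, 235.4, 48.2, 23.2]
```

View pics/w2v.png

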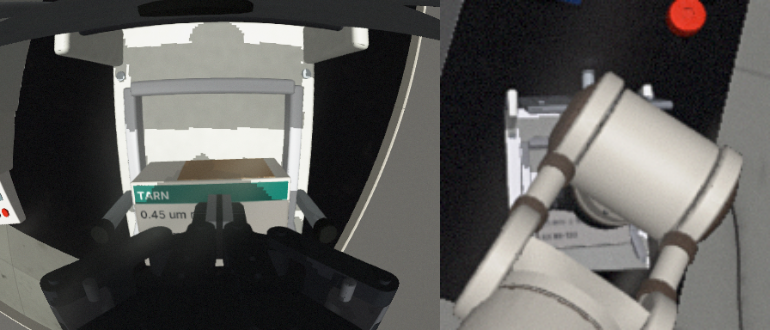

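```bash
python3 - <<'E'
from h import *
c=env.capture("scene")
for z in(31,37,45,55,62,70,80):print(z,np.round(proj(c,[413.4,-173.1,z]),1),np.round(proj(c,[497.1,-175.5,z]),1))
a=cv2.imread("pics/scene1.png")[225:290,185:250];b=cv2.imread("pics/scene2.png")[225:290,225:290]
cv2.imwrite("pics/tip.png",cv2.resize(np.hstack([a,b]),(780,390),interpolation=cv2.INTER_NEAREST))
E
```

```text
31 [281.3 205.8] [268.2 255. ]
37 [278.5 205.6] [265.4 255.1]
45 [274.6 205.4] [261.6 255.1]
55 [269.8 205.1] [256.9 255.2]
62 [266.4 204.9] [253.5 255.3]
70 [262.4 204.7] [249.6 255.3]
80 [257.3 204.4] [244.6 255.4]
```

View pics/tip.png

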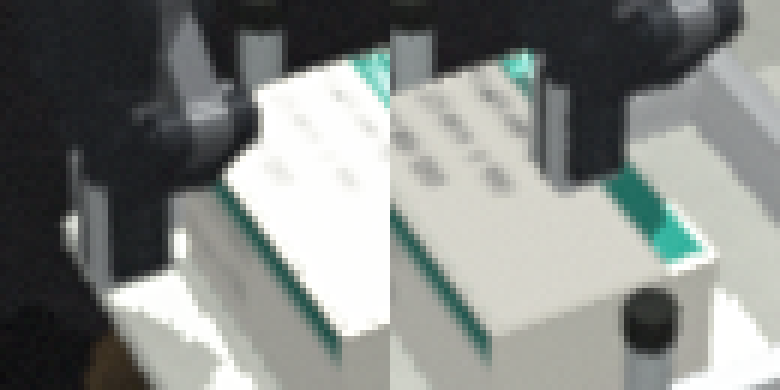

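The fingertip's visible length is the same in both crops and its end sits near z ≈ 62 by the camera, not the reported 37. So the real fingertip is about 25 mm above the reported TCP. I'll back off and touch the base plate (z = 12) to measure this.

```bash
python3 -m handwheel '[[[0,0,-1,0,0,0,1],[-1.7,0,0,0,0,0,1],[-1.7,0,0,0,0,0,1],[-1.7,0,0,0,0,0,1],[-1.7,0,0,0,0,0,1],[0,0,0.5,0,0,0,1],[0,0,0.5,0,0,0,1],[0,0,0.5,0,0,0,1],[0,0,0.5,0,0,0,1],[0,0,0.4,0,0,0,1]]]'|grep -E "pos|contact"; for i in 1; do python3 -m handwheel '[[[0,0,0.3,0,0,0,1],[0,0,0.3,0,0,0,1],[0,0,0,0,0,0,1]]]'|grep -E "pos|contact"; done; python3 -m handwheel '[[[0,0,0.3,0,0,0,1],[0,0,0.2,0,0,0,1],[0,0,0,0,0,0,1]]]'|grep -E "pos|contact"
```

```text
tool_pos: [429.5, -178.2, 22.1]
contact_force: [-0.2, 0.5, -0.4]
tool_pos: [428.8, -177.9, 16.0]
contact_force: [-0.4, -0.2, -0.9]
tool_pos: [428.9, -178.1, 11.4]
contact_force: [-0.3, -0.2, 0.9]
```

```bash
python3 -m handwheel '[[[0,0,0.3,0,0,0,1],[0,0,0.2,0,0,0,1],[0,0,0,0,0,0,1]]]'|grep -E "pos|contact"; python3 -m handwheel '[[[0,0,0.3,0,0,0,1],[0,0,0.2,0,0,0,1],[0,0,0,0,0,0,1]]]'|grep -E "pos|contact"; python3 - <<'E'
from h import *
c=env.capture("scene");cv2.imwrite("pics/scene3.png",c["image"][:,:,::-1])
cv2.imwrite("pics/tip3.png",cv2.resize(c["image"][215:300,175:275,::-1],(700,595),interpolation=cv2.INTER_CUBIC))
p=np.array(env.observe()["tool_pos"])
for z in(12,20,25,30):print(z,np.round(proj(c,[p[0],p[1],z]),1))
E
```

```text
tool_pos: [428.8, -178.1, 6.4]
contact_force: [0.1, 0.6, -0.2]
tool_pos: [428.8, -178.1, 1.3]
contact_force: [1.6, -0.2, 1.1]
12 [289.5 216.5]
20 [285.8 216.4]
25 [283.5 216.3]
30 [281.1 216.2]
```

View pics/tip3.png

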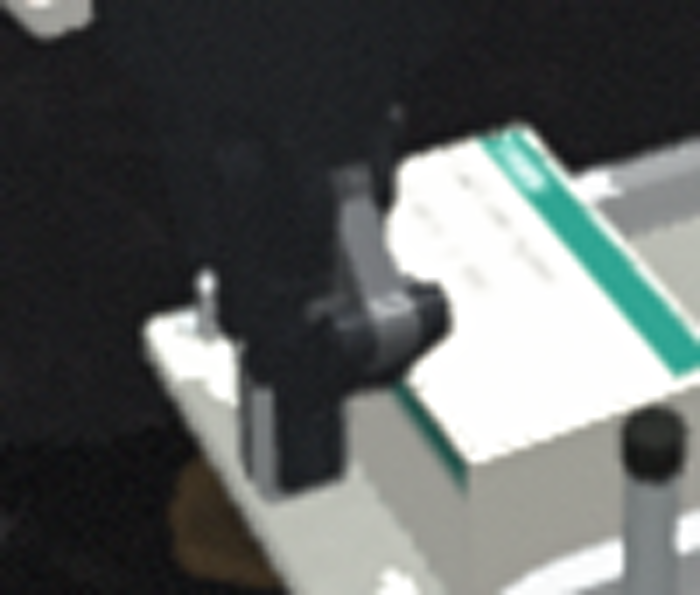

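Confirmed: the fingertip bottom (crop (270,500)–(345,470)) is at about z = 26 with reported 1.3, so the real tip is ≈ 25 mm above the reported TCP. I'll allow for it. Now the real push, at real z ≈ 33.

```bash
python3 -m handwheel '[[[0,-0.3,-0.7,0,0,0,1],[0.6,0,0,0,0,0,1],[0.6,0,0,0,0,0,1],[0.6,0,0,0,0,0,1],[0.6,0,0,0,0,0,1],[0.6,0,0,0,0,0,1],[0.6,0,0,0,0,0,1],[0.6,0,0,0,0,0,1],[0.6,0,0,0,0,0,1],[0,0,0,0,0,0,1]]]'|grep contact; python3 st.py; python3 -m handwheel '[[[0.3,0,0,0,0,0,1],[0.3,0,0,0,0,0,1],[0,0,0,0,0,0,1]]]'|grep contact; python3 st.py;  python3 -m handwheel '[[[0.2,0,0,0,0,0,1],[0.2,0,0,0,0,0,1],[0,0,0,0,0,0,1]]]'|grep contact; python3 st.py
```

```text
contact_force: [-0.2, 0.0, -0.5]
t 8.77 local [-45.2  -0.8   9. ] yaw 2.4170947634132673 zax [ 0. -0. -1.] F [-0.2  0.  -0.5] gap 0.44491210045371826
contact_force: [-0.1, 1.2, 0.0]
t 9.02 local [-40.2  -0.6   8.8] yaw 2.397304878546017 zax [ 0. -0. -1.] F [-0.1  1.2  0. ] gap 0.3137654674848396
contact_force: [-0.2, 0.4, 0.2]
t 9.27 local [-36.3  -0.7   8.9] yaw 2.389677664905887 zax [ 0. -0. -1.] F [-0.2  0.4  0.2] gap 0.032008569780756294
```

```bash
python3 -m handwheel '[[[0.2,0,0,0,0,0,1],[0.1,0,0,0,0,0,1],[0,0,0,0,0,0,1]]]'|grep -E "contact"; python3 st.py; python3 -m handwheel '[[[0.1,0,0,0,0,0,1],[0.1,0,0,0,0,0,1],[0,0,0,0,0,0,1]]]'|grep contact; python3 st.py;  python3 - <<'E'
from h import *
for n in("scene","top"):
    c=env.capture(n);cv2.imwrite(f"pics/{n}4.png",c["image"][:,:,::-1])
    r=env.tip_of("carton_center",n)
    if r: print(n,r[0]["at"],atz(c,r[0]["at"],37))
    for x in(-42,0,5,10): 
        a=np.radians(2.4);print(x,np.round(proj(c,[523.5+x*np.cos(a),-170.8+x*np.sin(a),37]),1))
E
```

```text
contact_force: [-2.6, -2.1, 1.0]
t 9.52 local [-33.8  -0.8   8.8] yaw 2.4081311398550866 zax [-0. -0. -1.] F [-2.6 -2.1  1. ] gap -0.01622447735433391
contact_force: [-11.7, -2.9, 8.5]
t 9.77 local [-34.   -0.7   8.7] yaw 2.448878096097121 zax [-0.  0. -1.] F [-11.7  -2.9   8.5] gap -0.10290540556982469
scene [258.0, 275.1] [ 535.13224532 -171.77884474   37.        ]
-42 [266.8 245.6]
0 [259.5 268.5]
5 [258.6 271.2]
10 [257.8 273.8]
-42 [239.4 297.3]
0 [219.3 296.3]
5 [216.9 296.1]
10 [214.5 296. ]
```

The carton is home: contact at local x = -34 as expected, 12 N against the stop, and the network puts its centre at about x ≈ 10. Now I'll compute the cover path.

```bash
python3 -m handwheel '[[[0,0,0,0,0,0,1],[-1,0,0,0,0,0,1],[0,0,-3.8,0,0,0,1],[0,0,-3.8,0,0,0,1],[0,0,-3.8,0,0,0,1],[0,0,-3.8,0,0,0,1],[0,0,-3.8,0,0,0,1],[0,0,-3.8,0,0,0,1],[0,0,0,0,0,0,1]]]'|grep contact; python3 st.py
python3 - <<'E'
import numpy as np
t=np.r_[np.arange(1.42,.32,-.05),np.arange(.32,-.03,-.025)]
r=np.interp(t,[0,1.3],[143,132])
x=85-r*np.cos(t)+4*np.sin(t)+11; z=82+r*np.sin(t)+4*np.cos(t)-25
for i in range(len(t)):print(f"{t[i]:.3f} x{x[i]:.1f} zrep{z[i]:.1f}", "" if i==0 else f"d {(x[i]-x[i-1])/10:.2f} {-(z[i]-z[i-1])/10:.2f}")
E
```

```text
contact_force: [0.7, -0.0, 0.1]
t 10.72 local [-37.5  -3.  246.2] yaw 2.4147816885468685 zax [ 0. -0. -1.] F [ 0.7 -0.   0.1] gap -0.28785919150093137
1.420 x80.1 zrep188.1 
1.370 x73.6 zrep187.1 d -0.65 0.10
1.320 x67.1 zrep185.9 d -0.65 0.13
1.270 x60.6 zrep184.5 d -0.65 0.14
1.220 x54.2 zrep183.0 d -0.65 0.15
1.170 x47.8 zrep181.1 d -0.64 0.19
1.120 x41.4 zrep178.9 d -0.63 0.22
1.070 x35.2 zrep176.4 d -0.62 0.25
1.020 x29.1 zrep173.6 d -0.61 0.28
0.970 x23.1 zrep170.4 d -0.60 0.31
0.920 x17.3 zrep167.0 d -0.58 0.34
0.870 x11.6 zrep163.3 d -0.57 0.37
0.820 x6.1 zrep159.2 d -0.55 0.40
0.770 x0.8 zrep154.9 d -0.53 0.43
0.720 x-4.3 zrep150.3 d -0.51 0.46
0.670 x-9.2 zrep145.4 d -0.49 0.49
0.620 x-13.8 zrep140.3 d -0.46 0.51
0.570 x-18.2 zrep134.9 d -0.44 0.54
0.520 x-22.3 zrep129.3 d -0.41 0.56
0.470 x-26.1 zrep123.5 d -0.38 0.58
0.420 x-29.7 zrep117.5 d -0.36 0.60
0.370 x-33.0 zrep111.3 d -0.33 0.62
0.320 x-35.9 zrep104.9 d -0.30 0.64
0.295 x-37.3 zrep101.7 d -0.14 0.33
0.270 x-38.6 zrep98.4 d -0.13 0.33
0.245 x-39.7 zrep95.1 d -0.12 0.33
0.220 x-40.9 zrep91.7 d -0.11 0.34
0.195 x-41.9 zrep88.3 d -0.10 0.34
0.170 x-42.8 zrep84.9 d -0.09 0.34
0.145 x-43.7 zrep81.4 d -0.09 0.34
0.120 x-44.5 zrep78.0 d -0.08 0.35
0.095 x-45.2 zrep74.5 d -0.07 0.35
0.070 x-45.8 zrep71.0 d -0.06 0.35
0.045 x-46.3 zrep67.4 d -0.05 0.35
0.020 x-46.7 zrep63.9 d -0.04 0.36
-0.005 x-47.0 zrep60.3 d -0.03 0.36
```

```bash
python3 -m handwheel '[[[3.4,-0.1,0,0,0,0,1],[3.4,-0.1,0,0,0,0,1],[3.4,-0.1,0,0,0,0,1],[3.4,-0.1,0,0,0,0,1],[0,0,0,0,0,0,1],[0,0,0,0,0,0,1]]]'|grep contact; python3 st.py; python3 -m handwheel '[[[0,0,2.4,0,0,0,1],[0,0,2.4,0,0,0,1],[0,0,0,0,0,0,1],[0,0,0,0,0,0,1]]]'|grep contact; python3 st.py
python3 - <<'E'
from h import *
c=env.capture("scene");cv2.imwrite("pics/m5.png",cv2.resize(c["image"][60:330,180:440,::-1],(578,600),interpolation=cv2.INTER_CUBIC))
E
```

```text
contact_force: [-0.1, 0.1, 0.5]
t 11.22 local [ 95.1   4.  234.9] yaw 2.4672852373182295 zax [-0.  0. -1.] F [-0.1  0.1  0.5] gap 0.24405503734157366
contact_force: [0.1, -0.2, 0.2]
t 11.55 local [ 92.8   3.9 188. ] yaw 2.368790542722844 zax [-0.  0. -1.] F [ 0.1 -0.2  0.2] gap -0.30063960962328307
```

View pics/m5.png

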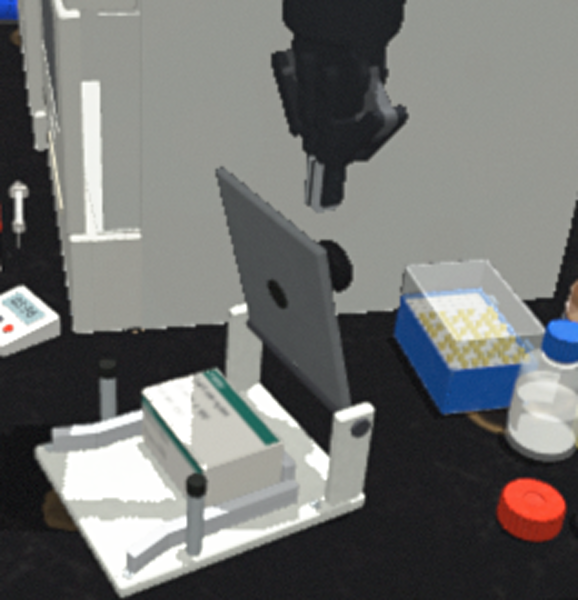

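The finger is behind the cover, its end at crop (322,208), i.e. pixel (row 153.6, col 324.8). The carton is flush against the stop. I'll check the tip's pixel against the model before pulling.

```bash
python3 - <<'E'
from h import *
c=env.capture("scene");p=np.array(env.observe()["tool_pos"]);print(p)
for z in(188,205,213,221,229,237):print(z,np.round(proj(c,[p[0],p[1],z]),1))
# crude scene+model: cover edge centre and both free corners
print([np.round(proj(c,q),1) for q in([571.4,-168.8,227.4],[574,-236,227.4],[568.6,-102,227.4])])
r=env.tip_of("cover_edge","scene");print(r[0]["at"] if r else 0)
E
```

```text
[ 618.00553476 -163.89771718  190.95613667]
188 [167.2 323.8]
205 [157.7 324.8]
213 [153.1 325.3]
221 [148.4 325.7]
229 [143.7 326.2]
237 [139.  326.7]
[array([151.5, 300.7]), array([172.2, 325.7]), array([133.6, 279.1])]
0
```

```bash
python3 -m handwheel '[[[-0.6,0.2,0.5,0,0,0,1],[-0.65,0.2,0.1,0,0,0,1],[-0.65,0,0.1,0,0,0,1],[-0.65,0,0.13,0,0,0,1],[-0.65,0,0.14,0,0,0,1],[-0.65,0,0.15,0,0,0,1],[-0.64,0,0.19,0,0,0,1],[-0.63,0,0.22,0,0,0,1]]]'|grep contact; python3 st.py
python3 - <<'E'
from h import *
c=env.capture("scene")
for q in("cover_edge","plunger_top"):
    r=env.tip_of(q,"scene");print(q,r[0]["at"] if r else 0)
    def W(t,r_,n): 
        x=85-r_*np.cos(t)+n*np.sin(t);z=82+r_*np.sin(t)+n*np.cos(t);a=np.radians(2.4);return [523.5+x*np.cos(a),-170.8+x*np.sin(a),z]
    for t in(1.32,1.2,1.1,1.0):print(t,np.round(proj(c,W(t,*((150,0) if q=="cover_edge" else (75,50)))),1))
E
```

```text
contact_force: [3.9, -1.0, -0.6]
t 12.37 local [ 43.   -0.7 173.6] yaw 2.397500071331914 zax [ 0. -0. -1.] F [ 3.9 -1.  -0.6] gap -0.2705128967296548
cover_edge [161.1, 282.1]
1.32 [151.6 300.6]
1.2 [157.2 290.4]
1.1 [162.7 282.1]
1.0 [169.  274.1]
plunger_top [177.0, 328.6]
1.32 [176.8 334.2]
1.2 [176.6 328.9]
1.1 [177.  324.3]
1.0 [177.9 319.6]
```

The cover follows (angle ≈ 1.12, 3.9 N). Continue the arc.

```bash
python3 -m handwheel '[[[-0.65,0,0.18,0,0,0,1],[-0.64,0,0.22,0,0,0,1],[-0.63,0,0.25,0,0,0,1],[-0.62,0,0.28,0,0,0,1],[-0.6,0,0.31,0,0,0,1],[-0.58,0,0.34,0,0,0,1],[-0.57,0,0.36,0,0,0,1],[-0.55,0,0.39,0,0,0,1],[-0.53,0,0.42,0,0,0,1],[-0.5,0,0.45,0,0,0,1]]]'|grep contact; python3 st.py
python3 -m handwheel '[[[-0.5,0,0.47,0,0,0,1],[-0.47,0,0.5,0,0,0,1],[-0.44,0,0.52,0,0,0,1],[-0.4,0,0.54,0,0,0,1],[-0.36,0,0.5,0,0,0,1],[-0.3,0,0.4,0,0,0,1],[0,0,0,0,0,0,1]]]'|grep contact; python3 st.py
cat > ang.py <<'E'
from h import *
from scipy.optimize import minimize_scalar as ms
def W(t,r_,n):
    x=85-r_*np.cos(t)+n*np.sin(t);z=82+r_*np.sin(t)+n*np.cos(t);a=np.radians(2.4);return [523.5+x*np.cos(a),-170.8+x*np.sin(a),z]
for cam in("scene","top"):
    c=env.capture(cam)
    for q,v in(("cover_edge",(150,0)),("plunger_top",(75,50))):
        for r in env.tip_of(q,cam)[:1]:
            s=ms(lambda t:np.sum((np.array(proj(c,W(t,*v)))-r["at"])**2),bounds=(-.2,1.4),method="bounded");print(cam,q,"angle",round(s.x,3),"res px",round(s.fun**.5,1),round(r["confidence"],2))
E
python3 ang.py
```

```text
contact_force: [2.1, -0.0, 0.9]
t 13.35 local [-16.1  -0.6 141.1] yaw 2.3906962674210424 zax [-0. -0. -1.] F [ 2.1 -0.   0.9] gap 0.42614255752701286
contact_force: [-0.6, -0.3, -0.1]
t 13.93 local [-41.7  -0.1 110.9] yaw 2.382833312653335 zax [-0.  0. -1.] F [-0.6 -0.3 -0.1] gap -0.13794865910774695
scene cover_edge angle 0.358 res px 1.9 0.73
scene plunger_top angle 0.349 res px 1.6 0.85
top cover_edge angle 0.34 res px 1.5 0.72
```

```bash
python3 -m handwheel '[[[-0.1,0,0.3,0,0,0,1],[-0.1,0,0.3,0,0,0,1],[-0.1,0,0.3,0,0,0,1],[-0.1,0,0.3,0,0,0,1],[-0.1,0,0.3,0,0,0,1],[0,0,0.3,0,0,0,1],[0,0,0.3,0,0,0,1],[0,0,0.3,0,0,0,1],[0,0,0.3,0,0,0,1],[0,0,0.3,0,0,0,1]]]'|grep contact; python3 st.py
python3 -m handwheel '[[[0,0,0.3,0,0,0,1],[0,0,0.3,0,0,0,1],[0,0,0.3,0,0,0,1],[0,0,0.2,0,0,0,1],[0,0,0.2,0,0,0,1],[0,0,0.2,0,0,0,1],[0,0,0,0,0,0,1]]]'|grep contact; python3 st.py; python3 ang.py
```

```text
contact_force: [-1.4, 0.2, 0.9]
t 15.07 local [-45.4  -0.4  81.8] yaw 2.3989709171350286 zax [-0.  0. -1.] F [-1.4  0.2  0.9] gap -0.34733936853656233
contact_force: [0.0, 0.3, -0.7]
t 15.65 local [-45.3  -0.4  66.7] yaw 2.391795411904918 zax [-0.  0. -1.] F [ 0.   0.3 -0.7] gap 0.21307284437461935
scene cover_edge angle 0.006 res px 2.1 0.93
scene plunger_top angle 0.067 res px 1.9 0.89
top cover_edge angle -0.153 res px 1.9 0.6
```

```bash
for i in 1; do python3 -m handwheel '[[[0,0,0.2,0,0,0,1],[0,0,0.1,0,0,0,1],[0,0,0,0,0,0,1]]]'|grep -E "pos|contact"; done; python3 -m handwheel '[[[0,0,0.1,0,0,0,1],[0,0,0.1,0,0,0,1],[0,0,0,0,0,0,1]]]'|grep -E "pos|contact"; python3 -m handwheel '[[[0,0,0.1,0,0,0,1],[0,0,0.1,0,0,0,1],[0,0,0,0,0,0,1]]]'|grep -E "pos|contact"
```

```text
tool_pos: [478.4, -173.3, 64.1]
contact_force: [0.8, -0.8, 0.7]
tool_pos: [478.2, -173.3, 62.0]
contact_force: [-0.7, 0.8, -0.4]
tool_pos: [478.2, -173.2, 60.0]
contact_force: [-0.0, 0.1, 0.3]
```

```bash
python3 -m handwheel '[[[0,0,0.1,0,0,0,1],[0,0,0.1,0,0,0,1],[0,0,0,0,0,0,1]]]'|grep -E "pos|contact"; python3 -m handwheel '[[[0,0,0.1,0,0,0,1],[0,0,0.1,0,0,0,1],[0,0,0,0,0,0,1]]]'|grep -E "pos|contact";python3 ang.py
```

```text
tool_pos: [478.3, -173.3, 59.4]
contact_force: [-4.0, 2.1, 10.3]
tool_pos: [478.4, -173.3, 59.3]
contact_force: [-11.3, 5.7, 25.4]
scene cover_edge angle -0.026 res px 2.0 0.83
scene plunger_top angle -0.001 res px 0.6 0.93
top cover_edge angle -0.2 res px 1.0 0.94
```

Cover is down: firm contact at reported z 59.4, so the offset is 26.6 mm, and the networks read angle ≈ 0. Now the plunger, whose top is expected at reported 105.4 and its stop at 91.4.

```bash
python3 -m handwheel '[[[0,0,-0.3,0,0,0,1],[0,0,-2.5,0,0,0,1],[0,0,-2.5,0,0,0,1],[0,0,-2.1,0,0,0,1],[0,0,0,0,0,0,1],[1.9,0,0,0,0,0,1],[1.9,0,0,0,0,0,1],[1.74,0,0,0,0,0,1],[0,0,0,0,0,0,1],[0,0,0,0,0,0,1]]]'|grep contact; python3 st.py; python3 ang.py; python3 - <<'E'
from h import *
for n in("scene","top"):
    c=env.capture(n);r=env.tip_of("plunger_top",n);print(n,[atz(c,q["at"],132).round(1) for q in r[:1]])
E
```

```text
contact_force: [-1.1, -0.1, -0.8]
t 18.33 local [  9.8  -0.2 129.2] yaw 2.4434728220843387 zax [-0.  0. -1.] F [-1.1 -0.1 -0.8] gap 0.08056284026209945
scene cover_edge angle -0.014 res px 0.1 0.66
scene plunger_top angle -0.007 res px 1.7 0.68
top cover_edge angle -0.075 res px 1.6 0.66
scene [array([ 533.3, -170.8,  132. ])]
top [array([ 529.9, -166.3,  132. ])]
```

Plunger centre matches (533, -171). Press.

```bash
python3 -m handwheel '[[[0,0,0.6,0,0,0,1],[0,0,0.6,0,0,0,1],[0,0,0.6,0,0,0,1],[0,0,0.6,0,0,0,1],[0,0,0.3,0,0,0,1],[0,0,0,0,0,0,1]]]'|grep -E "contact"; python3 st.py; python3 -m handwheel '[[[0,0,0.3,0,0,0,1],[0,0,0.3,0,0,0,1],[0,0,0.2,0,0,0,1],[0,0,0,0,0,0,1]]]'|grep -E "contact";python3 st.py; python3 -m handwheel '[[[0,0,0.2,0,0,0,1],[0,0,0.1,0,0,0,1],[0,0,0,0,0,0,1]]]'|grep -E "contact";python3 st.py
```

```text
contact_force: [-1.4, -0.1, 3.3]
t 19.33 local [  9.9  -0.4 102.6] yaw 2.3943785917022775 zax [-0.  0. -1.] F [-1.4 -0.1  3.3] gap -0.13422885371809032
contact_force: [-2.2, 2.5, 6.8]
t 19.67 local [10.3 -0.6 95.5] yaw 2.398935374189774 zax [ 0. -0. -1.] F [-2.2  2.5  6.8] gap -0.39155989396669955
contact_force: [-3.8, 1.3, 7.3]
t 19.92 local [10.3 -0.6 92.8] yaw 2.4031756153247232 zax [ 0. -0. -1.] F [-3.8  1.3  7.3] gap -0.008578143080208522
```

```bash
python3 -m handwheel '[[[0,0,0.1,0,0,0,1],[0,0,0.1,0,0,0,1],[0,0,0,0,0,0,1]]]'|grep -E "contact"; python3 st.py; python3 -m handwheel '[[[0,0,0.1,0,0,0,1],[0,0,0.1,0,0,0,1],[0,0,0,0,0,0,1]]]'|grep -E "contact";python3 st.py
```

```text
contact_force: [-4.7, 2.6, 10.4]
t 20.17 local [10.3 -0.6 91.5] yaw 2.406406419367421 zax [ 0. -0. -1.] F [-4.7  2.6 10.4] gap 0.12531503249037398
contact_force: [-9.8, 4.0, 20.6]
t 20.42 local [10.5 -0.7 91.3] yaw 2.4250149930131673 zax [ 0. -0. -1.] F [-9.8  4.  20.6] gap -0.14627251404410377
```

On the stop (91.4, force rising steeply). Hold, then release and retreat.

```bash
python3 -m handwheel '[[[0,0,0,0,0,0,1],[0,0,0,0,0,0,1],[0,0,0,0,0,0,1],[0,0,0,0,0,0,1],[0,0,0,0,0,0,1],[0,0,0,0,0,0,1]]]'|grep contact; python3 -m handwheel '[[[0,0,-0.4,0,0,0,1],[0,0,-0.4,0,0,0,1],[0,0,-0.4,0,0,0,1],[0,0,-0.4,0,0,0,1],[0,0,-0.4,0,0,0,1],[0,0,-2,0,0,0,1],[0,0,-3,0,0,0,1],[0,0,-3,0,0,0,1],[0,0,0,0,0,0,1],[0,0,0,0,0,0,1]]]'|grep contact;python3 st.py;python3 ang.py; python3 - <<'E'
from h import *
for n in("scene","top"):
    c=env.capture(n)
    for q,z in(("timer",0),("carton_center",37)):
        r=env.tip_of(q,n);print(n,q,[atz(c,k["at"],z).round(1) for k in r[:1]])
E
```

```text
contact_force: [-8.7, 4.2, 21.2]
contact_force: [-0.5, 0.6, -1.0]
t 21.75 local [ 11.5  -1.4 190.2] yaw 2.3939621293816713 zax [ 0. -0. -1.] F [-0.5  0.6 -1. ] gap -0.15424108512230814
scene cover_edge angle -0.024 res px 3.6 0.92
scene plunger_top angle 0.019 res px 1.6 0.61
top cover_edge angle -0.163 res px 0.9 0.66
top plunger_top angle -0.054 res px 2.9 0.78
scene timer [array([456.7,  86. ,   0. ])]
scene carton_center []
top timer [array([453.6,  83.9,   0. ])]
top carton_center [array([457.2,  77.8,  37. ])]
```

```bash
python3 -c "
from station import env
print(env.job_done())"
```

```text
the job is handed in; nothing more can be done
None
```

I handed the job in at about 22 s: the carton went home against the stop, the cover came down slowly onto its posts, and the plunger was pressed to its stop, held and released. Contact forces, tool heights and network readings support each step. No verdict came back, the carton couldn't be seen under the closed cover in the last check, and I raised only the tool z by 26.6 mm, because the reported tool tip read that far below the real one.

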